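# Answer the door call and let the courier in

## Robot

A 6-joint arm with a two-finger parallel gripper is mounted at the origin on the work surface; the furniture and walls round the work are solid. World frame = base frame: x ahead of the robot, y to its left, z up, the work surface at z = 0. Lengths are in m, angles in rad, forces in N, time in s.
With the tool pointing down it reaches from about 0.4 to 0.825 m from the base axis. Payload 7 kg.
Tool frame: the origin (TCP) lies at the very end of the fingers, on their centre line; the grasp point (between the pads) lies 19 mm behind it; z points along the fingers, y is the line along which they close (so a half turn about z gives the same grasp; the last joint's range is limited). The gripper opens to 88 mm and grips with 3 to 60 N. Pads are 19 mm wide; open, the fingers measure 130 mm over their backs; the gripper's body (78 mm by 193 mm) begins 47 mm behind the grasp point.
Start: joints at [-0.86, 0.359, 0.012, 0, -1.224, -0.288], TCP at [0.277, -0.616, 0.227] pointing down, gripper open.
Joint ranges: [-3.07, 3.07], [-1.43, 2.12], [-1.02, 1.25], [-3.03, 1.67], [-3.05, -0], [-3.03, 3.03]. Speed limits (rad/s): [2.39, 2.39, 3.01, 3.14, 3.14, 3.14].

## Interface

Orientations are given as [roll, pitch, yaw] about the fixed x, y, z axes, in that order (R = Rz(yaw) Ry(pitch) Rx(roll)).
In Python, from station import arm gives the robot as it stands.
- The arm moves only by the tool step_arm, never from a script. Its argument "rows" is a list of rows, each a list of 5 numbers: the shift along the world's x, y, z in m, then the turn about the world's z in rad, then the finger opening in m, from 0 to 0.0876. In form: [[x, y, z, spin, gripper], ...]. A call has 1 to 20 rows; each row is the pose to reach, as a shift and turn from the pose commanded when the call began; what a row does not reach only later rows make up. A row lasts 1/10 s, in which the tool goes at most 50 mm and 8.59 degrees, less where a joint would pass 70% of its speed; a pose out of reach is approached as far as the arm can. A call with a gripper value outside its range is refused whole. The fingers move at their own pace and stop on an object; "newtons" is the grip in N (left out, the last holds). Time passes only in rows, so rows that repeat a pose let the fingers close. It gives the time, the measured TCP pose, the force, the opening and the grip force at its end, in the units of the state.
- arm.get_state(): the state, without advancing time (a new reading comes with each control period).
- arm.grab_frame(name): name is "scene" or "side" or "wrist"; returns a dict with "color" (384x512x3 uint8, blue, green, red), "vfov" (degrees; the focal length in pixels is half the picture's height over the tangent of half this angle, whatever the lens; pixels are square), "cx", "cy" (the principal point, pixels), "k1" (the pictures are not rectified: a ray, as slopes to the right and down, at radius r is drawn at 1 + k1 r^2 times it, then the intrinsics apply), "rvec" (rotation vector, rad) and "tvec" (3), from world to camera coordinates, as OpenCV has them. Camera axes: x right, y down, z forward; pixel columns grow to the right and rows downward; lengths in m; the calibration is good to about 2 mm. A picture is of the moment at which its call begins. There is no depth.
- arm.job_done(): hands the job in; it is judged then, once.
The state is a dict: "t": time; "q": joint angles; "qd": joint speeds; "joint_efforts": joint torques, N m; "eef_pos": TCP position; "ee_rot": TCP orientation; "force": force on the tool from outside, world axes, zero at the start; "moment": the same for the moment, N m; "width": finger opening in m; "gripper_force": force on a finger pad.
Only numpy, scipy, OpenCV 4.12 (cv2) and the standard library are available. Lean on these libraries where they do the work, as an engineer would, in place of code of your own. Each camera call takes 0.05 s, during which the arm holds its last target. There are 200 camera calls.

## Task

A courier is at the office door: with the fingertips, gently press the white answer key all the way down, where it stays, and then press the green door button well down, keep it down for about two seconds and let it come back up. Do not touch the red and blue buttons or their boxes, leave everything else on the table where it is, and pick nothing up.

Things in the scene. Friction and masses are not known exactly. Their poses are not given: they have to be found in the camera images.
- white_station: The small grey desk box, 72x78x27 mm, that carries the white key; it stands fixed on the table. Origin: centre of its underside; z up, -x is its side with the speaker slots. The four boxes stand in a loose row across the table in any order, at least 10 mm apart.
- white_top (a point): Centre of the top face of the white square key, 34x34 mm seen from above, 42 mm above the table when up; it stands 15 mm proud of its box when up.
- white_button (a joint): Travel of the white key in m: 0 up, 0.007 fully down. It moves straight down against up to about 2 N and stays down where it is left (no spring). Its soft top pad yields a further 0 to 4 mm under 3 to 13 N once the key is down, and swells back when let go.
- green_station: The small grey desk box, 72x78x27 mm, that carries the green button; it stands fixed on the table. Origin: centre of its underside; z up, -x is its side with the speaker slots. The four boxes stand in a loose row across the table in any order, at least 10 mm apart.
- green_top (a point): Centre of the top face of the green round button, 34 mm across, 42 mm above the table when up; it stands 15 mm proud of its box when up.
- green_button (a joint): Travel of the green button in m: 0 up, 0.010 fully down; it counts as pressed beyond 0.0045. It moves straight down against a spring (1.4 N to start, 3.9 N at 0.0045, 6.9 N fully down) and springs back when let go.
- red_station: The small grey desk box, 72x78x27 mm, that carries the red button; it stands fixed on the table. Origin: centre of its underside; z up, -x is its side with the speaker slots. The four boxes stand in a loose row across the table in any order, at least 10 mm apart.
- red_top (a point): Centre of the top face of the red round button, 34 mm across, 42 mm above the table when up; it stands 15 mm proud of its box when up.
- red_button (a joint): Travel of the red button in m: 0 up, 0.010 fully down; it counts as pressed beyond 0.0045. It moves straight down against a spring (1.4 N to start, 3.9 N at 0.0045, 6.9 N fully down) and springs back when let go.
- blue_station: The small grey desk box, 72x78x27 mm, that carries the blue button; it stands fixed on the table. Origin: centre of its underside; z up, -x is its side with the speaker slots. The four boxes stand in a loose row across the table in any order, at least 10 mm apart.
- blue_top (a point): Centre of the top face of the blue round button, 34 mm across, 42 mm above the table when up; it stands 15 mm proud of its box when up.
- blue_button (a joint): Travel of the blue button in m: 0 up, 0.010 fully down; it counts as pressed beyond 0.0045. It moves straight down against a spring (1.4 N to start, 3.9 N at 0.0045, 6.9 N fully down) and springs back when let go.
- stapler: A bystander, loose on the table: blue stapler, 128x32x48 mm. Origin: centre of its underside. To be left where it is.
- power_brick: A bystander, loose on the table: black laptop power adapter, 108x50x28 mm. Origin: centre of its underside. To be left where it is.
- eraser: A bystander, loose on the table: pink eraser in a blue sleeve, 42x23x14 mm. Origin: centre of its underside. To be left where it is.
- binder_clip_2: A bystander, loose on the table: blue binder clip, 30x38x24 mm. Origin: centre of its underside. To be left where it is.
- usb_stick: A bystander, loose on the table: dark blue memory stick, 54x18x8 mm. Origin: centre of its underside. To be left where it is.

How it is judged:
On the way, in this order (a step that is already met when the one before it is completed fails the run):
1. the white key is fully down (value of joint white_button above 0.0055 m), for 0.2 s.
2. the green button is held down for a second or more (value of joint green_button above 0.0045 m), for 1 s.
At the end, for the whole second after the job is handed in: The white key is down (over 5 mm), the green, red and blue buttons are up (within 1 mm), and every loose thing is within 10 mm of where it started (value of joint white_button above 0.005 m and value of joint each of green_button, red_button, blue_button below 0.001 m and distance of each of stapler, power_brick, eraser, binder_clip_2, usb_stick from where it was at the start of the episode below 0.01 m); the robot touches nothing.
It fails at once if the green button is pressed while the white key is not down (value of joint green_button above 0.002 m and value of joint white_button below 0.005 m).
It fails at once if the red or the blue button or its box is touched (value of joint any of red_button, blue_button above 0.0015 m or contact force between any of the fingers, the arm and red_station above 0.5 N or contact force between any of the fingers, the arm and blue_station above 0.5 N).
It fails at once if the white key, the green button or their boxes are hit hard (over 25 N) (contact force between any of the fingers, the arm and white_station above 25 N or contact force between any of the fingers, the arm and green_station above 25 N).
It fails at once if one of the loose things on the table is shifted, knocked over or lifted (moved over 10 mm) (distance of any of stapler, power_brick, eraser, binder_clip_2, usb_stick from where it was at the start of the episode above 0.01 m).
It also fails if it takes over 53 s, if anything falls off the work surface, if the arm or the gripper's body presses on something with over 40 N, if the wrist force passes 120 N, or if a joint passes its speed limit or range.

## Working session

There is one attempt and no reset: what is moved stays moved. The work goes in short steps, Python scripts to look and compute and a tool call to move; the robot and the scene stay as the last step left them, time stands still between calls to the robot, and variables do not carry over. Pictures are saved under pics/ and viewed, at most 10 in all, crops included, and the job is handed in when it is done.

Besides the shell and the picture viewer there is one more tool, called after "Call:" by a JSON object that holds its "fn" and its "kwargs". step_arm: Moves the arm, as the interface text tells. Its arguments: {"type":"object","properties":{"rows":{"type":"array"},"newtons":{"type":"number"}},"required":["rows"]}

```bash
mkdir -p pics; cat > h.py <<'E'
import numpy as np, cv2, pickle
def ray(f,u,v):
    h=f["color"].shape[0]; fl=h/2/np.tan(np.radians(f["vfov"])/2)
    d=np.array([(u-f["cx"])/fl,(v-f["cy"])/fl]); s=d.copy()
    for _ in range(20): s=d/(1+f["k1"]*(s@s))
    R=cv2.Rodrigues(np.array(f["rvec"],float))[0]; t=np.array(f["tvec"],float).ravel()
    return -R.T@t, R.T@np.array([s[0],s[1],1])
def onz(f,u,v,z):
    o,d=ray(f,u,v); return o+d*(z-o[2])/d[2]
E
python3 - <<'E'
from station import arm
import cv2,pickle,numpy as np
F={n:arm.grab_frame(n) for n in("scene","side")}
pickle.dump(F,open("F.pkl","wb"))
for n,f in F.items():
    cv2.imwrite(f"pics/{n}.png",cv2.resize(f["color"],(768,576),interpolation=cv2.INTER_CUBIC)); print(n,f["vfov"],f["k1"],f["rvec"],f["tvec"])
print(arm.get_state())
E
```

```text
scene 57.64425050553558 0.022423134713042147 [ 2.24033848 -0.78093841  0.33532027] [-0.3461085   0.27164301  0.66822448]
side 56.375392470012926 -0.03960969087812497 [ 1.91807279 -0.25153308  0.15687118] [-0.47409346  0.11537496  0.89095004]
{'t': 0.1, 'q': array([-8.59854127e-01,  3.59306612e-01,  1.11524308e-02, -3.17836893e-04,
       -1.22410963e+00, -2.88086233e-01]), 'qd': array([ 0.00026267, -0.00023576,  0.00363574,  0.00152341,  0.00022314,
       -0.00034056]), 'joint_efforts': array([-1.90005303e-03, -5.84163702e+01,  2.93752474e+01,  7.01560020e+00,
        1.01840735e-02, -4.66135725e-05]), 'eef_pos': array([ 0.27678384, -0.61515659,  0.22572115]), 'ee_rot': array([ 3.14010075e+00, -1.30486369e-04, -2.71884480e+00]), 'force': array([ 0.22282959, -0.14567566,  0.15304091]), 'moment': array([0.01276594, 0.03961804, 0.0436839 ]), 'gripper_force': 0.0, 'width': 0.08749292284646676}
```

View pics/scene.png

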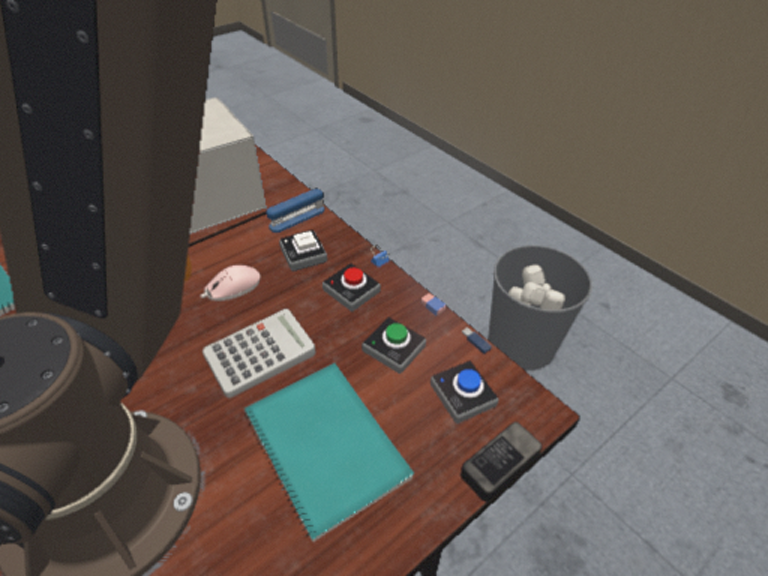

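View pics/side.png

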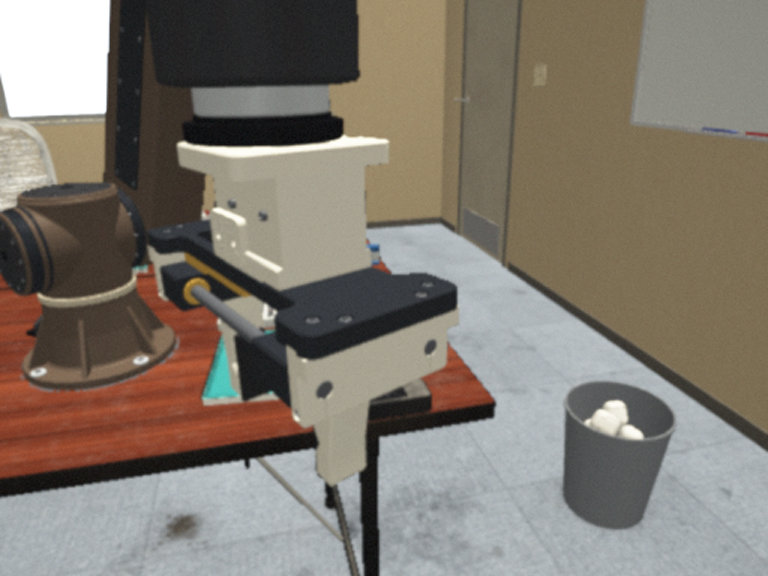

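The scene view shows, in 768x576 pixels, the white key at (305,241), red at (353,277), green at (396,334) and blue at (468,380). In the side view the gripper hides the row.

```bash
cat >> h.py <<'E'
def blobs(f):
    hsv=cv2.cvtColor(f["color"],cv2.COLOR_BGR2HSV); H,S,V=cv2.split(hsv)
    m={"red":((H<6)|(H>174))&(S>190)&(V>120),"green":(H>50)&(H<75)&(S>130)&(V>50),"blue":(H>105)&(H<122)&(S>180)&(V>120),"white":(S<40)&(V>190)}
    out={}
    for k,a in m.items():
        n,l,st,c=cv2.connectedComponentsWithStats(a.astype(np.uint8))
        out[k]=[(int(st[i,4]),c[i],[st[i,0],st[i,1],st[i,2],st[i,3]]) for i in range(1,n) if st[i,4]>40]
    return out
E
python3 - <<'E'
from h import *
F=pickle.load(open("F.pkl","rb"));f=F["scene"]
for k,L in blobs(f).items():
    for a,c,b in L: print(k,a,c.round(1),[int(x) for x in b],onz(f,*c,.042).round(4))
for n,p in dict(stap=(297,220),clip=(381,258),eraser=(433,303),usb=(476,341),brick=(502,462)).items(): print(n,onz(f,p[0]/1.5,p[1]/1.5,.01).round(3))
E
```

```text
red 87 [235.2 182.9] [230, 179, 12, 9] [0.4627 0.0926 0.042 ]
green 125 [263.8 221.3] [258, 216, 13, 12] [ 0.438 -0.051  0.042]
blue 138 [312.7 252.6] [306, 247, 14, 13] [ 0.4642 -0.1821  0.042 ]
white 640 [146.4  83.7] [134, 66, 33, 34] [0.5193 0.7041 0.042 ]
white 96 [203.2 158.9] [196, 154, 17, 11] [0.4504 0.2239 0.042 ]
white 82 [157.4 181.6] [152, 178, 13, 10] [0.3083 0.2201 0.042 ]
white 108 [362.5 193.3] [351, 188, 24, 12] [ 0.69   -0.1342  0.042 ]
white 1017 [175.8 231.4] [136, 206, 73, 55] [0.264  0.0489 0.042 ]
white 59 [311.1 258.9] [302, 250, 20, 14] [ 0.4502 -0.1911  0.042 ]
stap [0.488 0.316 0.01 ]
clip [0.549 0.123 0.01 ]
eraser [ 0.547 -0.022  0.01 ]
usb [ 0.544 -0.125  0.01 ]
brick [ 0.423 -0.288  0.01 ]
```

Call:
{"fn": "step_arm", "kwargs": {"rows": [[0.03, 0.03, 0, 0, 0], [0.06, 0.07, 0, 0, 0], [0.1, 0.1, 0, 0, 0], [0.13, 0.14, 0, 0, 0], [0.16, 0.18, 0, 0, 0], [0.18, 0.22, 0, 0, 0], [0.19, 0.26, 0, 0, 0], [0.19, 0.3, 0, 0, 0], [0.19, 0.34, 0, 0, 0], [0.19, 0.38, 0, 0, 0], [0.19, 0.42, 0, 0, 0], [0.19, 0.46, 0, 0, 0], [0.18, 0.5, 0, 0, 0], [0.18, 0.54, 0, 0, 0], [0.17, 0.58, 0, 0, 0], [0.17, 0.62, 0, 0, 0], [0.17, 0.65, 0, 0, 0], [0.17, 0.67, 0, 0, 0], [0.17, 0.67, 0, 0, 0]]}}

```text
t: 2.0
eef_pos: [0.4468, 0.0564, 0.2264]
ee_rot: [3.141, -0.0, -2.716]
force: [0.0, -1.5, -1.1]
width: 0.0005
gripper_force: 0.0
```

```bash
python3 - <<'E'
from station import arm
from h import *
F={n:arm.grab_frame(n) for n in("wrist","side")}
pickle.dump(F,open("F2.pkl","wb"))
im=np.hstack([cv2.resize(F[n]["color"],(400,300),interpolation=cv2.INTER_AREA) for n in F]); cv2.imwrite("pics/w2.png",im)
for n,f in F.items():
  for k,L in blobs(f).items():
    for a,c,b in L: print(n,k,a,c.round(1),[int(x) for x in b],onz(f,*c,.042).round(4))
E
```

```text
wrist red 346 [280.5 203. ] [265, 188, 28, 27] [0.4653 0.1024 0.042 ]
wrist green 738 [168.5 129.3] [153, 115, 32, 30] [ 0.4406 -0.0434  0.042 ]
wrist blue 874 [41.2 98.6] [24, 83, 36, 32] [ 0.4661 -0.175   0.042 ]
wrist white 6742 [328.   49.4] [268, 0, 139, 107] [0.2996 0.0757 0.042 ]
wrist white 2562 [450.  125.9] [415, 74, 68, 87] [0.313  0.2298 0.042 ]
wrist white 367 [55.4 98.6] [33, 78, 36, 42] [ 0.46   -0.1617  0.042 ]
wrist white 421 [173.5 128. ] [151, 109, 39, 40] [ 0.4371 -0.0389  0.042 ]
wrist white 337 [276.8 194.2] [260, 182, 37, 33] [0.4577 0.0941 0.042 ]
wrist white 91 [105.7 193. ] [100, 188, 12, 11] [ 0.5365 -0.083   0.042 ]
wrist white 398 [391.3 226.6] [374, 211, 32, 33] [0.4379 0.2323 0.042 ]
wrist white 187 [423.8 294.4] [410, 277, 28, 36] [0.4984 0.3146 0.042 ]
side green 85 [242.9 208.8] [237, 205, 13, 9] [ 0.4394 -0.054   0.042 ]
side blue 65 [265.9 229.4] [260, 227, 13, 6] [ 0.4651 -0.1823  0.042 ]
side white 4799 [75.2 36. ] [36, 0, 77, 75] [ 1.6617 -8.1749  0.042 ]
side white 6989 [162.7  35.7] [110, 0, 105, 73] [ 0.1582 -8.4561  0.042 ]
```

View pics/w2.png

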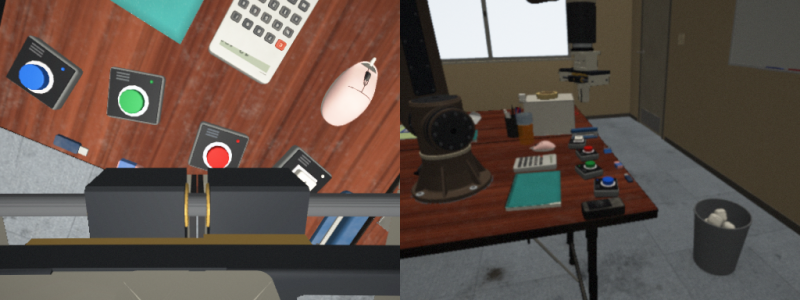

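The wrist view (left, at 400x300) shows green at about (132,101), red at (218,156) and blue at (35,77). The white key at about (305,177) is partly hidden by the gripper, so I'll move out to see it whole.

Call:
{"fn": "step_arm", "kwargs": {"rows": [[0.03, 0.04, 0, 0, 0], [0.06, 0.08, 0, 0, 0], [0.1, 0.11, 0, 0, 0], [0.12, 0.14, 0, 0, 0], [0.12, 0.17, 0, 0, 0], [0.12, 0.18, 0, 0, 0], [0.12, 0.18, 0, 0, 0], [0.12, 0.18, 0, 0, 0]]}}

```text
t: 2.9
eef_pos: [0.5667, 0.2333, 0.2265]
ee_rot: [-3.141, -0.001, -2.719]
force: [-0.0, -0.5, 0.1]
width: 0.0
gripper_force: 0.0
```

```bash
python3 - <<'E'
from station import arm
from h import *
F={n:arm.grab_frame(n) for n in("wrist","scene")}
pickle.dump(F,open("F3.pkl","wb"))
cv2.imwrite("pics/w3.png",F["wrist"]["color"])
for n,f in F.items():
  for k,L in blobs(f).items():
    for a,c,b in L:
      p=onz(f,*c,.042)
      if .38<p[0]<.6 and abs(p[1])<.4: print(n,k,a,c.round(1),[int(x) for x in b],p.round(4))
print(ray(F["wrist"],256,192)[0], arm.get_state()["eef_pos"],arm.get_state()["force"])
E
```

```text
wrist red 98 [182.3  35.3] [167, 15, 22, 32] [0.4678 0.1141 0.042 ]
wrist white 220 [187.4  48.1] [135, 4, 84, 66] [0.4767 0.1229 0.042 ]
wrist white 531 [176.6  32.2] [152, 6, 43, 47] [0.4676 0.1079 0.042 ]
wrist white 1692 [294.5  73.3] [267, 45, 56, 58] [0.4537 0.2321 0.042 ]
wrist white 251 [63.2 66.9] [56, 56, 16, 22] [0.5456 0.0141 0.042 ]
wrist white 152 [280.9  95. ] [252, 66, 71, 51] [0.4787 0.2285 0.042 ]
wrist white 137 [445.8 113.2] [421, 74, 54, 74] [0.4241 0.3956 0.042 ]
scene red 89 [235.3 182.9] [230, 179, 12, 9] [0.4628 0.0925 0.042 ]
scene green 124 [263.7 221.2] [258, 216, 13, 12] [ 0.4379 -0.0508  0.042 ]
scene blue 138 [312.7 252.6] [306, 247, 14, 13] [ 0.4642 -0.182   0.042 ]
scene white 88 [202.9 158.8] [196, 155, 15, 9] [0.4499 0.2251 0.042 ]
scene white 54 [311.6 259.4] [302, 251, 20, 13] [ 0.4501 -0.1926  0.042 ]
[0.50413678 0.20702827 0.38561113] [0.56681285 0.23313031 0.22689223] [-0.31877014  0.16519413  0.26604381]
```

View pics/w3.png

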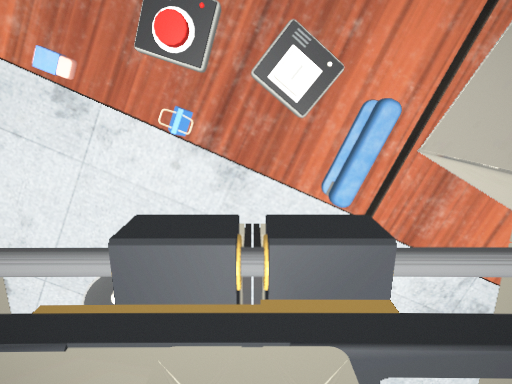

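The wrist view shows the white key at (294,73), the stapler at (365,155) and a tall box whose corner is at (420,150). I need to check how much room the box leaves the gripper body.

```bash
python3 - <<'E'
from h import *
from station import arm
s=pickle.load(open("F.pkl","rb"))["scene"]; w=pickle.load(open("F3.pkl","rb"))["wrist"]
print("base R",onz(s,265/1.5,207/1.5,0),"base L",onz(s,192/1.5,230/1.5,0))
o,d=ray(s,248/1.5,134/1.5); p,e=ray(w,420,150)
for n,(a,b) in {"top?":(o,d)}.items():
  k=np.linalg.lstsq(np.c_[b,-e],p-a,rcond=None)[0]; print(a+k[0]*b,p+k[1]*e)
print(arm.get_state()["q"].round(3))
E
```

```text
base R [0.46488827 0.40643666 0.        ] base L [0.31236715 0.42875529 0.        ]
[0.43422975 0.35366367 0.20186601] [0.48253246 0.31863259 0.17800727]
[ 0.709  0.257 -0.132  0.    -1.182 -1.857]
```

Call:
{"fn": "step_arm", "kwargs": {"rows": [[-0.03, 0, 0, 0, 0], [-0.06, -0.01, 0, 0, 0], [-0.09, -0.01, 0, 0, 0], [-0.115, -0.005, 0, 0, 0], [-0.115, -0.005, -0.03, 0, 0], [-0.115, -0.005, -0.06, 0, 0], [-0.115, -0.005, -0.09, 0, 0], [-0.115, -0.005, -0.12, 0, 0], [-0.115, -0.005, -0.15, 0, 0], [-0.115, -0.005, -0.165, 0, 0], [-0.115, -0.005, -0.17, 0, 0], [-0.115, -0.005, -0.17, 0, 0], [-0.115, -0.005, -0.17, 0, 0]]}}

```text
t: 4.3
eef_pos: [0.4525, 0.2296, 0.0577]
ee_rot: [3.141, 0.002, -2.719]
force: [0.4, -0.4, -0.7]
width: 0.0006
gripper_force: 0.0
```

```bash
python3 - <<'E'
from station import arm
from h import *
F={n:arm.grab_frame(n) for n in("wrist","scene")}
s=arm.get_state();print(s["eef_pos"],s["force"])
R=cv2.Rodrigues(F["scene"]["rvec"])[0]
a=F["scene"]["color"][110:200,150:270]
cv2.imwrite("pics/w4.png",np.hstack([cv2.resize(F["wrist"]["color"],(400,300)),cv2.resize(a,(400,300),interpolation=cv2.INTER_CUBIC)]))
E
```

```text
[0.45253944 0.22988874 0.05775405] [ 0.15662414 -0.07208437  0.4004045 ]
```

View pics/w4.png

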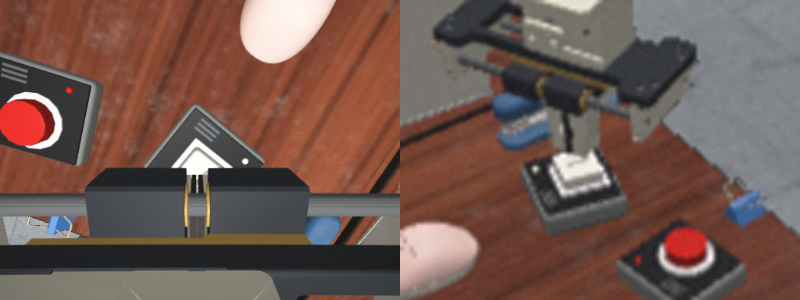

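The wrist view shows the key's near corner at (197,140), on the finger line. In the scene crop the fingertip at (572,150) hovers right over the key at (575,172). I'll go down slowly.

Call:
{"fn": "step_arm", "kwargs": {"rows": [[0, 0, -0.005, 0, 0], [0, 0, -0.01, 0, 0], [0, 0, -0.013, 0, 0], [0, 0, -0.015, 0, 0], [0, 0, -0.017, 0, 0], [0, 0, -0.018, 0, 0], [0, 0, -0.018, 0, 0]]}}

```text
t: 5.1
eef_pos: [0.4519, 0.2295, 0.0384]
ee_rot: [-3.142, -0.0, -2.719]
force: [0.8, 0.8, 0.5]
width: 0.0006
gripper_force: 0.0
```

Call:
{"fn": "step_arm", "kwargs": {"rows": [[0, 0, -0.001, 0, 0], [0, 0, -0.002, 0, 0], [0, 0, -0.003, 0, 0], [0, 0, -0.004, 0, 0], [0, 0, -0.004, 0, 0]]}}

```text
t: 5.6
eef_pos: [0.4521, 0.2296, 0.0347]
ee_rot: [3.142, 0.0, -2.719]
force: [-1.5, 0.0, 4.6]
width: 0.0002
gripper_force: 2.2
```

Call:
{"fn": "step_arm", "kwargs": {"rows": [[0, 0, -0.001, 0, 0], [0, 0, -0.0015, 0, 0], [0, 0, -0.0015, 0, 0], [0, 0, -0.0015, 0, 0], [0, 0, -0.0015, 0, 0]]}}

```text
t: 6.1
eef_pos: [0.4521, 0.2296, 0.0335]
ee_rot: [3.142, 0.001, -2.719]
force: [-2.8, -0.7, 7.1]
width: 0.0004
gripper_force: 3.7
```

Call:
{"fn": "step_arm", "kwargs": {"rows": [[0, 0, 0.01, 0, 0], [0, 0, 0.04, 0, 0], [0, 0, 0.08, 0, 0], [0, 0, 0.11, 0, 0], [0, -0.03, 0.12, 0, 0], [0, -0.07, 0.12, 0, 0], [0, -0.11, 0.12, 0, 0], [-0.01, -0.15, 0.12, 0, 0], [-0.01, -0.19, 0.12, 0, 0], [-0.01, -0.23, 0.12, 0, 0], [-0.01, -0.26, 0.12, 0, 0], [-0.013, -0.277, 0.12, 0, 0], [-0.013, -0.277, 0.1, 0, 0], [-0.013, -0.277, 0.07, 0, 0], [-0.013, -0.277, 0.04, 0, 0], [-0.013, -0.277, 0.03, 0, 0], [-0.013, -0.277, 0.025, 0, 0], [-0.013, -0.277, 0.025, 0, 0], [-0.013, -0.277, 0.025, 0, 0]]}}

```text
t: 8.0
eef_pos: [0.4398, -0.0473, 0.0591]
ee_rot: [-3.141, 0.002, -2.718]
force: [-0.1, 0.2, 0.3]
width: 0.0004
gripper_force: 0.0
```

```bash
python3 - <<'E'
from station import arm
from h import *
F={n:arm.grab_frame(n) for n in("scene","side")}
s=arm.get_state();print(s["eef_pos"],s["force"])
c=F["scene"]["color"]; o=pickle.load(open("F.pkl","rb"))["scene"]["color"]
g=lambda a:cv2.resize(a,(390,290),interpolation=cv2.INTER_CUBIC)
cv2.imwrite("pics/w5.png",np.vstack([np.hstack([g(o[140:185,175:236]),g(c[140:185,175:236])]),np.hstack([g(c[180:255,215:316]),g(F["side"]["color"][170:245,195:296])])]))
E
```

```text
[ 0.43971727 -0.04725503  0.05911155] [-0.53867708  0.66746709  0.31341891]
```

View pics/w5.png

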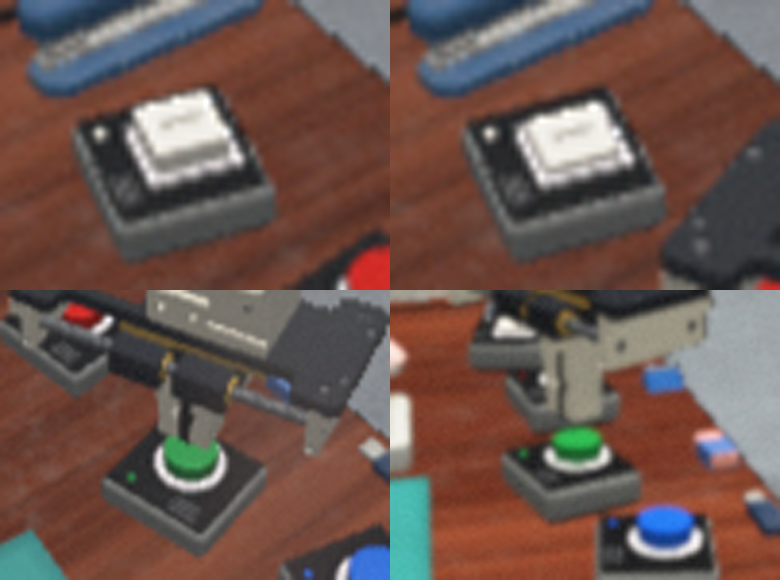

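The top row compares the white key before and after: it is now down (at (570,140)). The bottom row shows the fingertips centred over green in both views, at (190,445) and (575,420).

Call:
{"fn": "step_arm", "kwargs": {"rows": [[0, 0, -0.005, 0, 0], [0, 0, -0.01, 0, 0], [0, 0, -0.014, 0, 0], [0, 0, -0.017, 0, 0], [0, 0, -0.02, 0, 0], [0, 0, -0.022, 0, 0], [0, 0, -0.024, 0, 0], [0, 0, -0.025, 0, 0], [0, 0, -0.025, 0, 0]]}}

```text
t: 9.0
eef_pos: [0.4388, -0.0476, 0.0331]
ee_rot: [3.142, -0.0, -2.719]
force: [-3.8, 0.6, 5.8]
width: 0.0003
gripper_force: 3.2
```

Call:
{"fn": "step_arm", "kwargs": {"rows": [[0, 0, 0, 0, 0], [0, 0, 0, 0, 0], [0, 0, 0, 0, 0], [0, 0, 0, 0, 0], [0, 0, 0, 0, 0], [0, 0, 0, 0, 0], [0, 0, 0, 0, 0], [0, 0, 0, 0, 0], [0, 0, 0, 0, 0], [0, 0, 0, 0, 0], [0, 0, 0, 0, 0], [0, 0, 0, 0, 0], [0, 0, 0, 0, 0], [0, 0, 0, 0, 0], [0, 0, 0, 0, 0], [0, 0, 0, 0, 0], [0, 0, 0, 0, 0], [0, 0, 0, 0, 0]]}}

```text
t: 10.8
eef_pos: [0.4387, -0.0476, 0.0332]
ee_rot: [3.142, -0.0, -2.719]
force: [-2.6, 0.0, 5.5]
width: 0.0004
gripper_force: 3.1
```

Call:
{"fn": "step_arm", "kwargs": {"rows": [[0, 0, 0.01, 0, 0], [0, 0, 0.03, 0, 0], [0, 0, 0.06, 0, 0], [0, 0, 0.1, 0, 0], [0, 0, 0.14, 0, 0], [0, 0, 0.17, 0, 0], [0, 0, 0.18, 0, 0], [0, 0, 0.18, 0, 0], [0, 0, 0.18, 0, 0]]}}

```text
t: 11.7
eef_pos: [0.4383, -0.0476, 0.2123]
ee_rot: [3.141, -0.001, -2.719]
force: [-0.7, -0.5, -0.8]
width: 0.0006
gripper_force: 0.0
```

```bash
python3 - <<'E'
from station import arm
from h import *
f=arm.grab_frame("scene"); s=arm.get_state(); print(s["eef_pos"],s["force"],s["t"])
cv2.imwrite("pics/w6.png",cv2.resize(f["color"][120:330,150:380],(650,590),interpolation=cv2.INTER_CUBIC))
E
```

```text
[ 0.43807714 -0.04766651  0.21183515] [ 0.82039277 -0.45022934 -0.51965881] 11.75
```

View pics/w6.png

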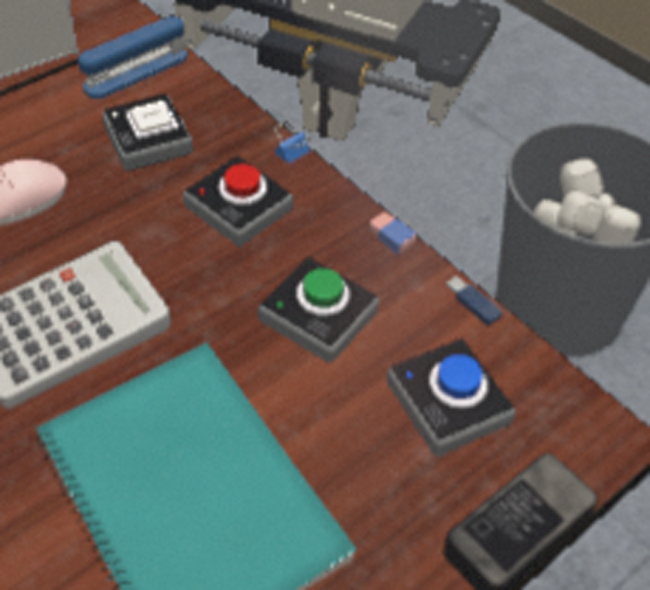

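White is down at (150,118), green is back up at (323,287), and everything else is where it was.

```bash
python3 -c "
from station import arm
print(arm.job_done())"
```

```text
the job is handed in; nothing more can be done
None
```

I pressed the white key down and it stays down, then held the green button down for about two seconds until it came back up; nothing else was touched, and the job is handed in (no verdict was returned).

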